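# Set out the crystal points by height

## Robot

A 6-joint arm with a two-finger parallel gripper is mounted at the origin on the work surface. World frame = base frame: x ahead of the robot, y to its left, z up, the work surface at z = 0. Lengths are in mm, angles in rad, forces in N, time in s.
With the tool pointing down it reaches from about 250 to 775 mm from the base axis. Payload 4 kg.
Tool frame: the origin (TCP) lies on the front face of the gripper's body, between the roots of the fingers; the fingertips stand 97 mm ahead of it and the grasp point (between the pads) lies 78 mm ahead of it; z points along the fingers, y is the line along which they close (so a half turn about z gives the same grasp; the last joint's range is limited). The gripper opens to 94 mm and grips with 3 to 60 N. Pads are 16 mm wide; open, the fingers measure 119 mm over their backs; the gripper's body (75 mm by 177 mm) begins 78 mm behind the grasp point.
Start: joints at [-1.417, 0.087, 1.371, -0, 1.684, -0.103], TCP at [139.688, -531.975, 302.706] pointing down, gripper open.
Joint ranges: [-3.1, 3.1], [-0.76, 2.03], [0.27, 2.55], [-1.08, 4.22], [0.17, 2.65], [-2.57, 2.57]. Speed limits (rad/s): [2.79, 2.79, 3.14, 3.14, 3.14, 3.14].

## Interface

Orientations are given as a unit quaternion [w, x, y, z].
In Python, from station import read_state, snapshot, camera_model, close_job gives the robot as it stands.
- The arm moves only by the shell command python3 -m inch 'ROWS' [FORCE]. ROWS is JSON, a list of rows, each a list of 7 numbers: the shift along the tool's x, y, z in cm, then the turn, a rotation vector about the tool's x, y, z in degrees, then the finger opening in cm, from 0 to 9.4. A call has 1 to 12 rows; each row shifts and turns the commanded pose from where the row before left it, along the tool's axes as they then stand; what a row does not reach is not made up. A row lasts 1/10 s, in which the tool goes at most 50 mm and 8.59 degrees, less where a joint would pass 70% of its speed; a pose out of reach is approached as far as the arm can. A call is refused whole if a number of a shift passes 5 or a number of a turn 8.59, either way. A call with a gripper value outside its range is refused whole. The fingers move at their own pace and stop on an object; FORCE is the grip in N (left out, the last holds). Time passes only in rows, so rows that do not move let the fingers close. It gives the time, the measured TCP pose, the force, the opening and the grip force at its end, in the units of the state.
- read_state(): the state, without advancing time (a new reading comes with each control period).
- snapshot(name): name is "scene" or "top" or "wrist"; returns the picture (400x640x3 uint8, red, green, blue); there is no depth.
- camera_model(name): a dict with "intrinsics" (3x3 intrinsics, pixels), "dist" ([k1, k2, p1, p2, k3] as OpenCV has them; the pictures are not rectified), "extrinsics" (4x4, takes a point from world to camera coordinates); the wrist camera has in their place "tool_from_camera" (4x4, takes a point from camera to tool coordinates, whose origin is the TCP and whose axes are the flange's). Camera axes: x right, y up, looking along -z (the intrinsics and any distortion apply to the point x, -y, -z); pixel columns grow to the right and rows downward; lengths in mm; the calibration is good to about 2 mm. A picture is of the moment at which its call begins: read the wrist's pose just before it. camera_model takes no time and is no camera call.
- close_job(): hands the job in; it is judged then, once.
The state is a dict: "time": time; "joint_positions": joint angles; "qd": joint speeds; "joint_torque": joint torques, N m; "ee_pos": TCP position; "tool_rot": TCP orientation; "ft_force": force on the tool from outside, world axes, zero at the start; "wrist_torque": the same for the moment, N m; "gripper_width": finger opening in mm; "finger_force": force on a finger pad.
Only numpy, scipy, OpenCV 4.12 (cv2) and the standard library are available. Lean on these libraries where they do the work, as an engineer would, in place of code of your own. Each camera call takes 0.05 s, during which the arm holds its last target. There are 200 camera calls.

## Task

Set out the four polished stone points for sale in order of height, one standing upright in the middle of each white display base: the tallest on the base next to the amethyst geode, stepping down to the shortest on the base next to the bowl of tumbled stones. Set each one down gently, without dropping or toppling any, and leave the geode and the bowl where they stand.

Things in the scene. Friction and masses are not known exactly. Their poses are not given: they have to be found in the camera images.
- blue_centre (a point): tallest, deep blue polished stone point: a solid six-sided column 42 mm across opposite flats (48 mm across corners), 120 mm tall, about 420 g; straight-sided for the lower 86 mm, then tapering to a pointed tip. It stands upright on the grey felt pad (3 mm thick). Origin at its centre, 60 mm above its foot; z up through the tip; two opposite flats face along its x axis, the others at 60 degree steps
- pink_centre (a point): second tallest, rose pink polished stone point: a solid six-sided column 38 mm across opposite flats (44 mm across corners), 100 mm tall, about 290 g; straight-sided for the lower 72 mm, then tapering to a pointed tip. It stands upright on the grey felt pad (3 mm thick). Origin at its centre, 50 mm above its foot; z up through the tip; two opposite flats face along its x axis, the others at 60 degree steps
- green_centre (a point): third tallest, green polished stone point: a solid six-sided column 34 mm across opposite flats (39 mm across corners), 80 mm tall, about 185 g; straight-sided for the lower 58 mm, then tapering to a pointed tip. It stands upright on the grey felt pad (3 mm thick). Origin at its centre, 40 mm above its foot; z up through the tip; two opposite flats face along its x axis, the others at 60 degree steps
- yellow_centre (a point): shortest, honey yellow polished stone point: a solid six-sided column 30 mm across opposite flats (35 mm across corners), 60 mm tall, about 110 g; straight-sided for the lower 43 mm, then tapering to a pointed tip. It stands upright on the grey felt pad (3 mm thick). Origin at its centre, 30 mm above its foot; z up through the tip; two opposite flats face along its x axis, the others at 60 degree steps
- base_1_top (a point): square white acrylic display base, 60 x 60 x 18 mm, fixed on the 12 mm thick black velvet board; the left (+y) end of the row of four, spaced about 90 mm apart. Origin at the centre of its top face, z up; the row runs nearly along its y axis, its flat faces look along its x and y axes
- base_2_top (a point): square white acrylic display base, 60 x 60 x 18 mm, fixed on the 12 mm thick black velvet board; second from the left of the row of four, spaced about 90 mm apart. Origin at the centre of its top face, z up; the row runs nearly along its y axis, its flat faces look along its x and y axes
- base_3_top (a point): square white acrylic display base, 60 x 60 x 18 mm, fixed on the 12 mm thick black velvet board; third from the left of the row of four, spaced about 90 mm apart. Origin at the centre of its top face, z up; the row runs nearly along its y axis, its flat faces look along its x and y axes
- base_4_top (a point): square white acrylic display base, 60 x 60 x 18 mm, fixed on the 12 mm thick black velvet board; the right (-y) end of the row of four, spaced about 90 mm apart. Origin at the centre of its top face, z up; the row runs nearly along its y axis, its flat faces look along its x and y axes
- geode: amethyst geode, grey-brown rock arch with purple crystals inside, 100 mm wide along the row, 70 mm deep, 136 mm tall, loose; it stands on the board beyond one end of the row (left or right), about 130 mm from the nearest base's centre, and marks the tall end. Origin at the centre of its underside, z up, y roughly along the row
- bowl: round clear glass bowl of red-brown tumbled stones, 100 mm across, 46 mm tall, loose; it stands on the board beyond the other end of the row, about 130 mm from the nearest base's centre. Origin at the centre of its underside, z up
Things that resemble listed ones, but are neither listed nor needed, are in the scene too. Of the things shaped like the geode, the grey one is meant. What is shaped like the part that bears blue_centre but red is not meant.

How it is judged:
By the outcome, as a careful person would: the job done as asked, in the order asked, and still so for the second after the job is handed in, with the robot touching nothing.
It also fails if it takes over 99 s, if anything falls off the work surface, if the arm or the gripper's body presses on something with over 40 N, if the wrist force passes 120 N, or if a joint passes its speed limit or range.

## Working session

There is one attempt and no reset: what is moved stays moved. The work goes in short steps, Python scripts to look and compute and a shell command to move; the robot and the scene stay as the last step left them, time stands still between calls to the robot, and variables do not carry over. Pictures are saved under pics/ and viewed, at most 14 in all, crops included, and the job is handed in when it is done.

```bash
mkdir -p pics; ls
python3 - <<'E'
from station import *
import cv2
for n in ("scene","top"):
    cv2.imwrite(f"pics/{n}0.png",snapshot(n)[:,:,::-1]); m=camera_model(n)
    print(n,m)
s=read_state();print(s["time"],s["ee_pos"],s["tool_rot"],camera_model("wrist"))
E
```

```text
pics
scene {'intrinsics': array([[434.71257079,   0.        , 313.43649726],
       [  0.        , 434.71257079, 196.90896596],
       [  0.        ,   0.        ,   1.        ]]), 'dist': array([0.03930365, 0.        , 0.        , 0.        , 0.        ]), 'extrinsics': array([[ 4.28585180e-01,  9.03489725e-01, -4.58921626e-03,
        -2.97684147e+02],
       [-5.89739558e-01,  2.83593517e-01,  7.56162661e-01,
         3.03407943e+02],
       [ 6.84486667e-01, -3.21373668e-01,  6.54367610e-01,
        -1.49017847e+03],
       [ 0.00000000e+00,  0.00000000e+00,  0.00000000e+00,
         1.00000000e+00]])}
top {'intrinsics': array([[487.69443896,   0.        , 311.80282319],
       [  0.        , 487.69443896, 208.6895757 ],
       [  0.        ,   0.        ,   1.        ]]), 'dist': array([0.03217999, 0.        , 0.        , 0.        , 0.        ]), 'extrinsics': array([[-4.13982821e-03, -9.99927388e-01, -1.13172271e-02,
         2.74911046e+01],
       [ 9.95664064e-01, -5.17337436e-03,  9.28779225e-02,
        -6.30414483e+02],
       [-9.29297268e-02, -1.08836577e-02,  9.95613184e-01,
        -1.12564721e+03],
       [ 0.00000000e+00,  0.00000000e+00,  0.00000000e+00,
         1.00000000e+00]])}
0.1 [ 139.62913803 -531.6666683   301.63653612] [-9.82463057e-04  9.91768278e-01  1.28041855e-01 -2.85667581e-05] {'intrinsics': array([[295.48420496,   0.        , 321.44286837],
       [  0.        , 295.48420496, 202.58736958],
       [  0.        ,   0.        ,   1.        ]]), 'dist': array([-0.03609229,  0.        ,  0.        ,  0.        ,  0.        ]), 'tool_from_camera': array([[-3.68507693e-04,  9.69067748e-01,  2.46794578e-01,
         7.05067547e+01],
       [ 9.99999017e-01,  2.31701057e-05,  1.40219421e-03,
        -5.56472663e-01],
       [ 1.35310293e-03,  2.46794852e-01, -9.69066804e-01,
        -8.17143186e+01],
       [ 0.00000000e+00,  0.00000000e+00,  0.00000000e+00,
         1.00000000e+00]])}
```

View pics/top0.png

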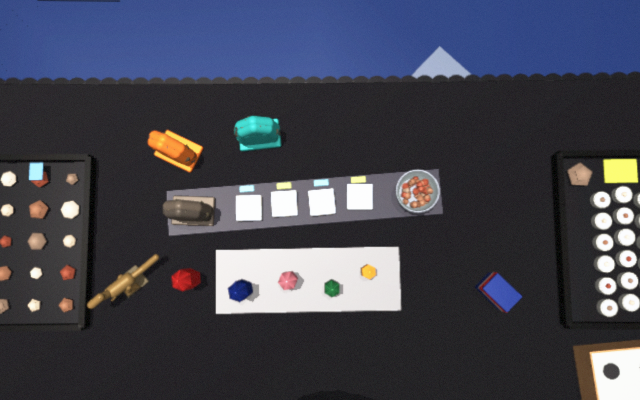

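View pics/scene0.png

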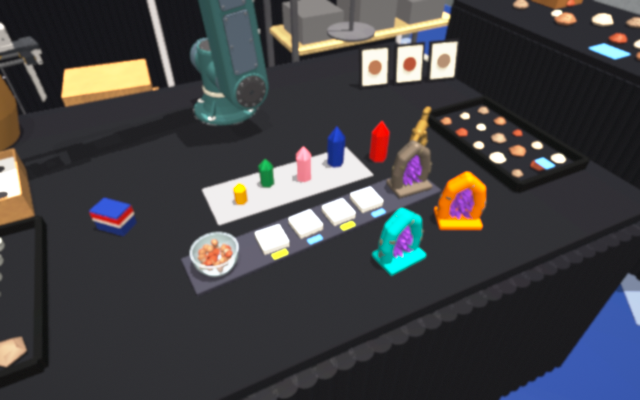

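Top view: the grey geode is at (188,211), at the left (+y) end. The orange (175,150) and teal (258,132) geodes are decoys. The bowl is at (417,191). The bases are at (249,208), (284,203), (322,202) and (360,196). The points are blue (239,290), pink (289,281), green (332,288) and yellow (369,271). The red point at (185,280) stands off the pad and is not meant. So blue goes to base 1, pink to 2, green to 3 and yellow to 4. I'll confirm in a crop.

Run:
```python
import cv2
t=cv2.imread("pics/top0.png")
cv2.imwrite("pics/topc.png",cv2.resize(t[170:320,205:405],None,fx=4,fy=4,interpolation=cv2.INTER_CUBIC))
s=cv2.imread("pics/scene0.png")
cv2.imwrite("pics/scenec.png",cv2.resize(s[110:260,220:420],None,fx=4,fy=4,interpolation=cv2.INTER_CUBIC))
```

```text
(no output)
```

View pics/topc.png

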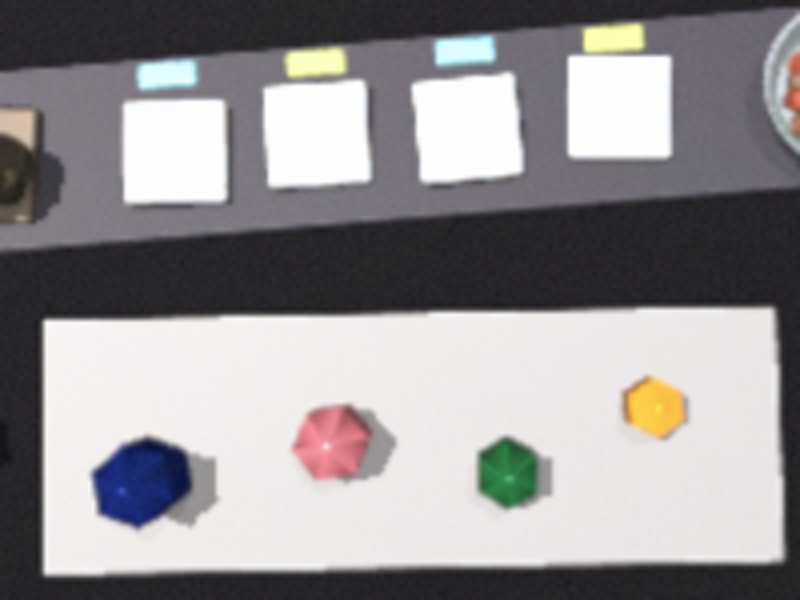

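View pics/scenec.png

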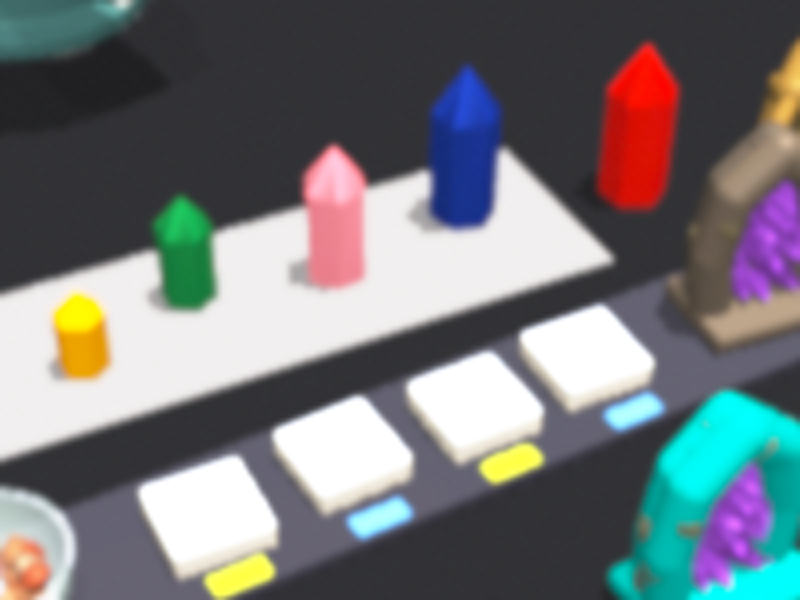

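Both crops confirm it: blue, pink, green and yellow stand on the grey pad in that order. The red lookalike stands on the table, and the grey-brown geode is at the base 1 end. Now I'll fit silhouettes in each camera and compare them.

```bash
cat > h.py <<'E'
import numpy as np, cv2
from scipy.optimize import minimize
from station import *
K=4
def proj(m,P,T=None):
    E=m["extrinsics"] if T is None else T
    P=np.atleast_2d(P)@E[:3,:3].T+E[:3,3]; P=P*[1,-1,-1]
    return cv2.projectPoints(P,np.zeros(3),np.zeros(3),m["intrinsics"],m["dist"])[0][:,0]
def wristT(s):
    w,x,y,z=s["tool_rot"]; from scipy.spatial.transform import Rotation as R
    M=np.eye(4);M[:3,:3]=R.from_quat([x,y,z,w]).as_matrix();M[:3,3]=s["ee_pos"]
    return np.linalg.inv(M@camera_model("wrist")["tool_from_camera"])
DIM=dict(blue=(42,120,86),pink=(38,100,72),green=(34,80,58),yellow=(30,60,43))
def hexpts(d,x,y,yaw,z0=3):
    f,H,h=d; r=f/np.sqrt(3); a=yaw+np.radians(30+60*np.arange(6))
    c=np.c_[x+r*np.cos(a),y+r*np.sin(a)]
    return np.vstack([np.c_[c,np.full(6,z0)],np.c_[c,np.full(6,z0+h)],[[x,y,z0+H]]])
def boxpts(x,y,yaw):
    a=yaw+np.radians(45+90*np.arange(4)); c=np.c_[x+30*2**.5*np.cos(a),y+30*2**.5*np.sin(a)]
    return np.vstack([np.c_[c,np.full(4,12)],np.c_[c,np.full(4,30)]])
def mask(img,col):
    h,s,v=cv2.split(cv2.cvtColor(cv2.resize(img,None,fx=K,fy=K,interpolation=cv2.INTER_CUBIC),cv2.COLOR_RGB2HSV))
    rng=dict(blue=(105,130),green=(45,85),yellow=(15,32))
    if col=="white": m=(v>150)&(s<60)
    elif col=="pink": m=((h>165)|(h<8))&(s>55)&(v>90)
    else: lo,hi=rng[col]; m=(h>=lo)&(h<=hi)&(s>110)
    return m.astype(np.uint8)
def near(m,uv,r):
    n,l,st,c=cv2.connectedComponentsWithStats(m)
    u,v=(np.array(uv)*K).astype(int); k=l[v,u]
    assert k>0,uv
    return (l==k).astype(np.uint8)
def cost(p,pts,views):
    tot=0
    for cm,T,m in views:
        q=(proj(cm,pts(p),T)+.5)*K-.5
        r=np.zeros_like(m); cv2.fillConvexPoly(r,cv2.convexHull((q*16).round().astype(np.int32)),1,shift=4)
        tot+=1-(r&m).sum()/(r|m).sum()
    return tot
def fit(pts,views,x0,per):
    best=None
    for y0 in np.arange(3)*per/3:
        r=minimize(cost,[x0[0],x0[1],y0],(lambda p:pts(p),views),method="Nelder-Mead",options=dict(initial_simplex=[[x0[0]+a,x0[1]+b,y0+c] for a,b,c in((0,0,-.15),(10,0,.15),(0,10,.15),(-8,-8,.1))],xatol=.05,fatol=1e-4))
        if best is None or r.fun<best.fun: best=r
    x,y,w=best.x; w=(w+per/2)%per-per/2
    return np.array([x,y,np.degrees(w)]).round(1),round(best.fun/len(views),3)
def ray(cm,uv,z,T=None):
    E=cm["extrinsics"] if T is None else T
    u=cv2.undistortPoints(np.array([[uv]],float),cm["intrinsics"],cm["dist"])[0,0]
    d=E[:3,:3].T@[u[0],-u[1],-1]; c=-E[:3,:3].T@E[:3,3]; return (c+d*(z-c[2])/d[2])[:2]
E
python3 - <<'E'
from h import *
I={n:cv2.imread(f"pics/{n}0.png")[:,:,::-1].copy() for n in("top","scene")}; C={n:camera_model(n) for n in I}
tips=dict(blue=(235.2,292.2),pink=(286.2,281),green=(331.7,287.2),yellow=(369.2,271.5))
mid=dict(blue=dict(top=(239,290),scene=(336,148)),pink=dict(top=(288,281),scene=(304,165)),green=dict(top=(332,288),scene=(267,174)),yellow=dict(top=(369,271),scene=(240,195)))
for c,d in DIM.items():
    x0=ray(C["top"],tips[c],3+d[1]); print(c,"tip",x0.round(1))
    V={n:(C[n],None,near(mask(I[n],c),mid[c][n],0)) for n in I}
    f=lambda p:hexpts(d,*p)
    for k in(["top"],["scene"],["top","scene"]): print("  ",k,*fit(f,[V[n] for n in k],x0,np.pi/3))
for i,(t,s) in enumerate(zip([(249,208),(284,203),(322,202),(360,196)],[(366,197),(338,211),(305,224),(271,238)])):
    x0=ray(C["top"],t,30)
    V={"top":(C["top"],None,near(mask(I["top"],"white"),t,0)),"scene":(C["scene"],None,near(mask(I["scene"],"white"),s,0))}
    for k in(["top"],["scene"],["top","scene"]): print("base",i+1,k,*fit(lambda p:boxpts(*p),[V[n] for n in k],x0,np.pi/2))
E
```

```text
blue tip [443.  188.4]
   ['top'] [443.4 188.9 -29.5] 0.17
   ['scene'] [435.5 191.4 -19.1] 0.083
   ['top', 'scene'] [439.  189.9 -22.2] 0.156
pink tip [465.2  80.4]
   ['top'] [464.2  80.   12.6] 0.074
   ['scene'] [458.9  81.1   5.7] 0.115
   ['top', 'scene'] [463.7  80.    5.3] 0.105
green tip [450.1 -19.5]
   ['top'] [446.1 -18.3 -25. ] 0.261
   ['scene'] [440.3 -20.   12.8] 0.1
   ['top', 'scene'] [443.  -20.8  14.8] 0.205
yellow tip [ 483.7 -105.4]
   ['top'] [ 482.9 -106.7  -20.8] 0.103
   ['scene'] [ 483.1 -106.8   20.7] 0.066
   ['top', 'scene'] [ 482.7 -106.6   19.5] 0.095
base 1 ['top'] [635.4 176.5   1.4] 0.026
base 1 ['scene'] [633.1 176.9   2.7] 0.067
base 1 ['top', 'scene'] [635.2 176.5   1.2] 0.05
base 2 ['top'] [645.   91.6   3. ] 0.04
base 2 ['scene'] [643.   92.4   3.9] 0.076
base 2 ['top', 'scene'] [645.2  91.5   2. ] 0.06
base 3 ['top'] [648.2   1.9   4.9] 0.046
base 3 ['scene'] [646.8   1.8   5.3] 0.064
base 3 ['top', 'scene'] [648.1   1.7   4.7] 0.056
base 4 ['top'] [ 6.607e+02 -8.950e+01 -6.000e-01] 0.033
base 4 ['scene'] [659.  -88.9   2.4] 0.072
base 4 ['top', 'scene'] [ 6.604e+02 -8.900e+01  5.000e-01] 0.059
```

Bases come out consistently, about 85–92 mm apart and within 2 mm between the cameras. The points agree less well, so I'll refine each one with the wrist camera while hovering. First I turn the tool so its y lies along world x, then go over blue.

```bash
python3 -m inch '[[0,0,0,0,0,-8.4,9.4],[0,0,0,0,0,-8.4,9.4],[0,0,0,0,0,-8.4,9.4],[0,0,0,0,0,-8.4,9.4],[0,0,0,0,0,-8.4,9.4],[0,0,0,0,0,-8.4,9.4],[0,0,0,0,0,-8.4,9.4],[0,0,0,0,0,-8.4,9.4],[0,0,0,0,0,-8.1,9.4]]'
python3 -m inch '[[2,1,0,0,0,0,9.4],[4.4,1.8,0,0,0,0,9.4],[4.4,1.8,0,0,0,0,9.4],[4.4,1.8,0,0,0,0,9.4],[4.4,1.8,0,0,0,0,9.4],[4.4,1.8,0,0,0,0,9.4],[4.4,1.8,0,0,0,0,9.4],[4.4,1.8,0,0,0,0,9.4],[4.4,1.8,0,0,0,0,9.4],[4.4,1.8,0,0,0,0,9.4],[4.4,1.8,0,0,0,0,9.4],[4.4,1.8,0,0,0,0,9.4]]'
```

```text
time: 1.0
ee_pos: [139.6, -531.8, 302.0]
tool_rot: [-0.001, 0.705, 0.709, 0.0]
ft_force: [-0.5, 0.1, 0.4]
gripper_width: 94.0
finger_force: 0.0
time: 2.2
ee_pos: [347.5, -25.9, 302.5]
tool_rot: [0.0, 0.707, 0.707, 0.0]
ft_force: [1.1, -1.4, -0.1]
gripper_width: 94.1
finger_force: 0.0
```

```bash
python3 -m inch '[[4.3,1.9,0,0,0,0,9.4],[4.3,1.9,0,0,0,0,9.4],[4.3,1.9,0,0,0,0,9.4],[4.3,1.9,0,0,0,0,9.4],[4.3,1.9,0,0,0,0,9.4],[0,0,0,0,0,0,9.4],[0,0,0,0,0,0,9.4]]'
python3 - <<'E'
from station import *
import cv2,json,numpy as np
s=read_state(); cv2.imwrite("pics/w1.png",snapshot("wrist")[:,:,::-1])
print(s["ee_pos"],s["tool_rot"]); np.savez("w1.npz",ee_pos=s["ee_pos"],tool_rot=s["tool_rot"])
E
```

```text
time: 2.9
ee_pos: [442.3, 187.6, 301.6]
tool_rot: [-0.0, 0.706, 0.708, -0.001]
ft_force: [-0.1, -0.6, -0.1]
gripper_width: 94.3
finger_force: 0.0
[442.27809017 187.60489422 301.58014729] [-3.65445030e-04  7.06294662e-01  7.07916535e-01 -1.37707367e-03]
```

View pics/w1.png

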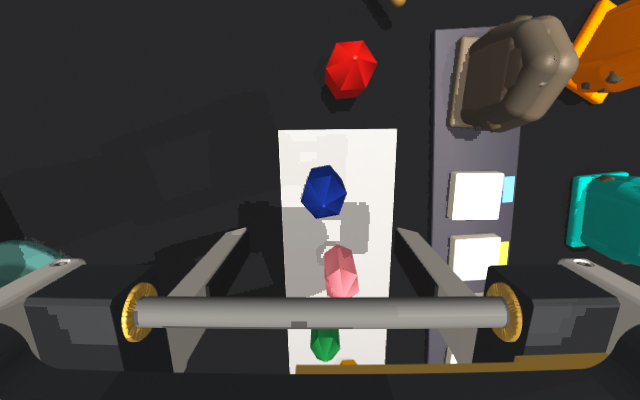

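The wrist view shows blue at (324,192) with its tip near (323,206), red well away at (350,68), and bases 1 and 2 at (475,196) and (475,255). Next I fit blue and base 1 in this view.

```bash
cat > wf.py <<'E'
import sys
from h import *
def run(f,items):
    s=dict(np.load(f+".npz")); T=wristT(s); C=camera_model("wrist"); I=cv2.imread(f"pics/{f}.png")[:,:,::-1].copy()
    for c,uv in items:
        if c in DIM:
            v=[(C,T,near(mask(I,c),uv,0))]; print(c,*fit(lambda p:hexpts(DIM[c],*p),v,ray(C,uv,40,T),np.pi/3), v[0][2].sum()/16)
        else:
            v=[(C,T,near(mask(I,"white"),uv,0))]; print(c,*fit(lambda p:boxpts(*p),v,ray(C,uv,30,T),np.pi/2))
E
python3 - <<'E'
from wf import *
s=dict(np.load("w1.npz"));T=wristT(s);C=camera_model("wrist")
print("blue tip",ray(C,(323.5,206.5),123,T))
run("w1",[("blue",(324,190)),("base1",(475,196)),("base2",(470,250)),("pink",(340,265))])
E
```

```text
blue tip [442.55808876 189.47624275]
blue [442.4 190.4 -17.2] 0.043 1708.6875
base1 [635.5 176.9   0. ] 0.11
base2 [644.4  91.7   2.8] 0.194
pink [464.1  82.    9.2] 0.035 1521.625
```

```bash
python3 -m inch '[[0.2,0,0,0,0,6.2,9.4],[0,0,0,0,0,6.2,9.4],[0,0,0,0,0,6.2,9.4],[0,0,4,0,0,0,9.4],[0,0,4,0,0,0,9.4],[0,0,4,0,0,0,9.4],[0,0,2,0,0,0,9.4],[0,0,1,0,0,0,9.4],[0,0,1,0,0,0,9.4],[0,0,0,0,0,0,9.4]]' 25
python3 -m inch '[[0,0,0,0,0,0,4],[0,0,0,0,0,0,3.8],[0,0,0,0,0,0,3.8],[0,0,0,0,0,0,3.8],[0,0,0,0,0,0,3.8],[0,0,0,0,0,0,3.8],[0,0,0,0,0,0,3.8],[0,0,0,0,0,0,3.8],[0,0,0,0,0,0,3.8],[0,0,0,0,0,0,3.8]]' 25
```

```text
time: 3.95
ee_pos: [442.4, 188.3, 142.5]
tool_rot: [0.0, 0.812, 0.583, -0.0]
ft_force: [-1.0, 0.5, -1.2]
gripper_width: 93.8
finger_force: 0.0
time: 4.95
ee_pos: [442.9, 189.1, 142.8]
tool_rot: [0.0, 0.812, 0.584, 0.0]
ft_force: [2.0, -0.7, -1.0]
gripper_width: 42.1
finger_force: 25.0
```

Blue is gripped on its flats (42.1 mm wide at 25 N). I lift it, turn back and carry it to base 1.

```bash
python3 -m inch '[[0,0,-1,0,0,0,3.8],[0,0,-2,0,0,0,3.8],[0,0,-2,0,0,0,3.8],[0,0,-2,0,0,-6.2,3.8],[0,0,-1,0,0,-6.2,3.8],[0,0,0,0,0,-6.2,3.8],[0,1.5,0,0,0,0,3.8],[-0.2,2.5,0,0,0,0,3.8],[-0.2,2.5,0,0,0,0,3.8],[-0.2,2.5,0,0,0,0,3.8],[-0.2,2.5,0,0,0,0,3.8],[-0.2,2.5,0,0,0,0,3.8]]'
python3 -m inch '[[-0.2,2.5,0,0,0,0,3.8],[-0.1,2,0,0,0,0,3.8],[0,0.8,0,0,0,0,3.8],[0,0,0,0,0,0,3.8],[0,0,0,0,0,0,3.8]]'; python3 -c "
from station import *
s=read_state();print(s['ee_pos'],s['tool_rot'])"
```

```text
time: 6.15
ee_pos: [582.5, 179.0, 221.3]
tool_rot: [-0.001, 0.707, 0.707, -0.002]
ft_force: [-0.2, 0.9, -4.4]
gripper_width: 41.8
finger_force: 25.0
time: 6.65
ee_pos: [634.5, 176.3, 222.0]
tool_rot: [-0.001, 0.707, 0.707, -0.001]
ft_force: [0.9, -0.1, -4.6]
gripper_width: 42.0
finger_force: 25.0
[634.49184121 176.31338749 221.98732141] [-0.000877    0.70690852  0.70730369 -0.00103108]
```

Next, down from 222 to about 171 mm, then in small steps until it touches.

```bash
python3 -m inch '[[0,0.1,1,0,0,0,3.8],[0,0,1.5,0,0,0,3.8],[0,0,1,0,0,0,3.8],[0,0,0.6,0,0,0,3.8],[0,0,0.4,0,0,0,3.8],[0,0,0.3,0,0,0,3.8],[0,0,0.1,0,0,0,3.8],[0,0,0.1,0,0,0,3.8],[0,0,0,0,0,0,3.8],[0,0,0,0,0,0,3.8]]'
python3 -m inch '[[0,0,0.1,0,0,0,3.8],[0,0,0,0,0,0,3.8],[0,0,0,0,0,0,3.8]]'
```

```text
time: 7.65
ee_pos: [636.7, 176.2, 173.1]
tool_rot: [0.0, 0.707, 0.707, 0.0]
ft_force: [0.6, 0.1, -4.6]
gripper_width: 42.2
finger_force: 25.0
time: 7.95
ee_pos: [636.5, 176.1, 171.7]
tool_rot: [0.0, 0.707, 0.707, -0.0]
ft_force: [0.9, 0.2, -4.8]
gripper_width: 41.7
finger_force: 25.0
```

```bash
python3 -m inch '[[0,0,0.1,0,0,0,3.8],[0,0,0,0,0,0,3.8],[0,0,0,0,0,0,3.8]]'
python3 -m inch '[[0,0,0.1,0,0,0,3.8],[0,0,0,0,0,0,3.8],[0,0,0,0,0,0,3.8]]'
```

```text
time: 8.25
ee_pos: [636.5, 176.1, 170.5]
tool_rot: [-0.0, 0.707, 0.707, -0.0]
ft_force: [0.7, -0.7, -4.3]
gripper_width: 41.9
finger_force: 25.0
time: 8.55
ee_pos: [636.6, 176.1, 169.8]
tool_rot: [0.0, 0.707, 0.707, 0.0]
ft_force: [-0.1, 0.1, -4.2]
gripper_width: 42.2
finger_force: 25.0
```

```bash
python3 -m inch '[[0,0,0.05,0,0,0,3.8],[0,0,0,0,0,0,3.8],[0,0,0,0,0,0,3.8]]'
python3 -m inch '[[0,0,0.05,0,0,0,3.8],[0,0,0,0,0,0,3.8],[0,0,0,0,0,0,3.8]]'
```

```text
time: 8.85
ee_pos: [636.6, 176.1, 169.8]
tool_rot: [0.0, 0.707, 0.707, 0.0]
ft_force: [-1.3, 0.4, -0.7]
gripper_width: 42.0
finger_force: 25.0
time: 9.15
ee_pos: [636.6, 176.1, 169.8]
tool_rot: [0.0, 0.707, 0.707, 0.0]
ft_force: [-2.4, -0.3, 4.0]
gripper_width: 41.8
finger_force: 25.0
```

Contact shows at 169.8 mm, matching the expected 27 mm rise. I release, rise and go to hover over pink.

```bash
python3 -m inch '[[0,0,-0.06,0,0,0,3.8],[0,0,0,0,0,0,4.4],[0,0,0,0,0,0,5],[0,0,0,0,0,0,6],[0,0,0,0,0,0,7.5],[0,0,0,0,0,0,9.4],[0,0,0,0,0,0,9.4],[0,0,-1,0,0,0,9.4],[0,0,-3,0,0,0,9.4],[0,0,-4,0,0,0,9.4],[0,0,-4,0,0,0,9.4],[0,0,-1,0,0,0,9.4]]'
python3 -m inch '[[-1,-2,0,0,0,0,9.4],[-2,-4,0,0,0,0,9.4],[-2,-4,0,0,0,0,9.4],[-2,-4,0,0,0,0,9.4],[-2,-2.5,0,0,0,0,9.4],[-0.5,-0.7,0,0,0,0,9.4],[0,0,0,0,0,0,9.4],[0,0,0,0,0,0,9.4]]'
cat > look.py <<'E'
import sys,cv2,numpy as np
from station import *
f=sys.argv[1]; s=read_state(); cv2.imwrite(f"pics/{f}.png",snapshot("wrist")[:,:,::-1]); np.savez(f+".npz",ee_pos=s["ee_pos"],tool_rot=s["tool_rot"]); print(s["ee_pos"])
E
python3 look.py w2
```

```text
time: 10.35
ee_pos: [637.8, 176.4, 307.1]
tool_rot: [0.003, 0.707, 0.707, 0.005]
ft_force: [-0.5, -0.1, 0.5]
gripper_width: 94.0
finger_force: 0.0
time: 11.15
ee_pos: [465.3, 81.4, 299.2]
tool_rot: [0.0, 0.707, 0.707, 0.0]
ft_force: [0.4, -0.3, 0.1]
gripper_width: 94.2
finger_force: 0.0
[465.2775291   81.42637655 299.23107963]
```

View pics/w2.png

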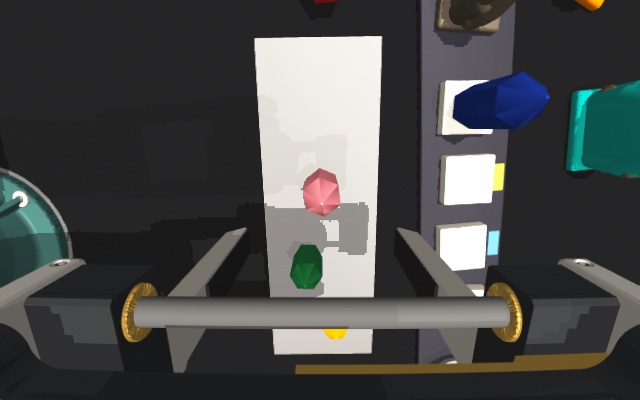

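Blue stands upright on base 1, seen at (500,101). Pink is at (321,193) with its tip at (322,205), and bases 2 and 3 are at (467,180) and (462,246).

Run:
```python
from wf import *
s=dict(np.load("w2.npz"));T=wristT(s);C=camera_model("wrist")
print("pink tip",ray(C,(322,205.5),103,T))
run("w2",[("pink",(321,190)),("base2",(467,180)),("base3",(460,246)),("green",(306,266))])
d=np.array(DIM["blue"]); I=cv2.imread("pics/w2.png")[:,:,::-1].copy()
v=[(C,T,near(mask(I,"blue"),(500,101),0))]
print(fit(lambda p:hexpts(d,*p,z0=30),v,[635,177],np.pi/3))
```

```text
pink tip [464.79802149  79.91911995]
pink [464.2  81.9   8.6] 0.012 1367.8125
base2 [644.6  92.5   2. ] 0.119
base3 [648.2   2.1   5.8] 0.158
green [444.9 -18.3 -22.8] 0.062 1109.5625
(array([636.8, 177.8,  -1. ]), np.float64(0.018))
```

```bash
python3 -m inch '[[0,-0.06,0,0,0,-8.5,9.4],[0,0,2,0,0,0,9.4],[0,0,4,0,0,0,9.4],[0,0,4,0,0,0,9.4],[0,0,4,0,0,0,9.4],[0,0,1.5,0,0,0,9.4],[0,0,1,0,0,0,9.4],[0,0,0.3,0,0,0,9.4],[0,0,0,0,0,0,9.4]]' 22
python3 -m inch '[[0,0,0,0,0,0,3.6],[0,0,0,0,0,0,3.4],[0,0,0,0,0,0,3.4],[0,0,0,0,0,0,3.4],[0,0,0,0,0,0,3.4],[0,0,0,0,0,0,3.4],[0,0,0,0,0,0,3.4],[0,0,0,0,0,0,3.4],[0,0,0,0,0,0,3.4]]' 22
```

```text
time: 12.1
ee_pos: [464.7, 81.4, 131.6]
tool_rot: [0.0, 0.653, 0.758, 0.0]
ft_force: [-0.8, 0.5, 0.9]
gripper_width: 94.1
finger_force: 0.0
time: 13.0
ee_pos: [464.4, 81.2, 131.5]
tool_rot: [0.0, 0.653, 0.758, 0.0]
ft_force: [1.3, 0.9, -0.5]
gripper_width: 37.8
finger_force: 22.0
```

```bash
python3 -m inch '[[0,0,-1,0,0,0,3.4],[0,0,-2,0,0,0,3.4],[0,0,-2,0,0,0,3.4],[0,0,-1.5,0,0,4.2,3.4],[0,0,-1,0,0,4.3,3.4],[0.1,1.5,0,0,0,0,3.4],[0.2,2.5,0,0,0,0,3.4],[0.2,2.5,0,0,0,0,3.4],[0.2,2.5,0,0,0,0,3.4],[0.2,2.5,0,0,0,0,3.4],[0.1,2.5,0,0,0,0,3.4]]'
python3 -m inch '[[0.05,2.5,0,0,0,0,3.4],[0,1.5,0,0,0,0,3.4],[0,0,0,0,0,0,3.4],[0,0,1,0,0,0,3.4],[0,0,1.5,0,0,0,3.4],[0,0,1,0,0,0,3.4],[0,0,0.5,0,0,0,3.4],[0,0,0.2,0,0,0,3.4],[0,0,0,0,0,0,3.4],[0,0,0,0,0,0,3.4]]'
```

```text
time: 14.1
ee_pos: [604.3, 91.3, 205.7]
tool_rot: [-0.001, 0.707, 0.707, -0.001]
ft_force: [-0.2, 0.2, -2.4]
gripper_width: 38.0
finger_force: 22.0
time: 15.1
ee_pos: [644.2, 91.7, 165.0]
tool_rot: [0.0, 0.707, 0.707, 0.0]
ft_force: [-0.0, 0.7, -2.0]
gripper_width: 37.6
finger_force: 22.0
```

Position is good. Another 6.5 mm to contact.

```bash
python3 -m inch '[[0,0.05,0.3,0,0,0,3.4],[0,0,0.2,0,0,0,3.4],[0,0,0.07,0,0,0,3.4],[0,0,0,0,0,0,3.4],[0,0,0,0,0,0,3.4]]'
python3 -m inch '[[0,0,0.06,0,0,0,3.4],[0,0,0,0,0,0,3.4],[0,0,0,0,0,0,3.4]]'
python3 -m inch '[[0,0,0.05,0,0,0,3.4],[0,0,0,0,0,0,3.4],[0,0,0,0,0,0,3.4]]'
```

```text
time: 15.6
ee_pos: [644.5, 91.6, 158.6]
tool_rot: [0.0, 0.707, 0.707, -0.0]
ft_force: [0.2, 0.1, -2.5]
gripper_width: 37.9
finger_force: 22.0
time: 15.9
ee_pos: [644.5, 91.6, 158.5]
tool_rot: [0.0, 0.707, 0.707, 0.0]
ft_force: [-0.8, -0.2, -0.1]
gripper_width: 38.1
finger_force: 22.0
time: 16.2
ee_pos: [644.5, 91.6, 158.5]
tool_rot: [0.0, 0.707, 0.707, 0.0]
ft_force: [-2.4, -0.3, 4.7]
gripper_width: 38.0
finger_force: 22.0
```

```bash
python3 -m inch '[[0,0,-0.05,0,0,0,3.4],[0,0,0,0,0,0,4],[0,0,0,0,0,0,4.6],[0,0,0,0,0,0,6],[0,0,0,0,0,0,7.5],[0,0,0,0,0,0,9.4],[0,0,0,0,0,0,9.4],[0,0,-1,0,0,0,9.4],[0,0,-3,0,0,0,9.4],[0,0,-4,0,0,0,9.4],[0,0,-4,0,0,0,9.4],[0,0,-1,0,0,0,9.4]]'
python3 -m inch '[[-1.2,-2,0,0,0,0,9.4],[-2.3,-4,0,0,0,0,9.4],[-2.3,-4,0,0,0,0,9.4],[-2.3,-4,0,0,0,0,9.4],[-2,-4,0,0,0,0,9.4],[-1,-1.7,0,0,0,0,9.4],[0,0,0,0,0,0,9.4],[0,0,0,0,0,0,9.4]]'
python3 look.py w3
```

```text
time: 17.4
ee_pos: [645.9, 91.8, 295.7]
tool_rot: [0.004, 0.707, 0.707, 0.004]
ft_force: [0.2, -0.2, 0.8]
gripper_width: 94.0
finger_force: 0.0
time: 18.2
ee_pos: [447.6, -19.4, 288.1]
tool_rot: [0.0, 0.707, 0.707, 0.0]
ft_force: [0.6, 0.5, -0.5]
gripper_width: 94.1
finger_force: 0.0
[447.64808304 -19.36796309 288.10988466]
```

View pics/w3.png

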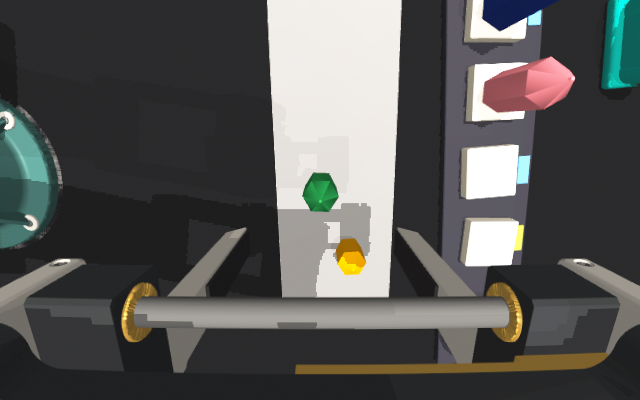

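Pink stands upright on base 2, seen at (528,86). Green is at (320,192) with its tip at (321,200), and bases 3 and 4 are at (489,171) and (489,242).

Run:
```python
from wf import *
s=dict(np.load("w3.npz"));T=wristT(s);C=camera_model("wrist")
print("green tip",ray(C,(321,199),83,T))
run("w3",[("green",(320,190)),("base3",(489,171)),("base4",(485,242)),("yellow",(350,260))])
I=cv2.imread("pics/w3.png")[:,:,::-1].copy()
v=[(C,T,near(mask(I,"pink"),(528,86),0))]
print(fit(lambda p:hexpts(DIM["pink"],*p,z0=30),v,[645,92],np.pi/3))
```

```text
green tip [446.29313339 -16.55989993]
green [445.4 -18.9  25.5] 0.07 1014.5625
base3 [647.4   2.6   4.4] 0.103
base4 [660.1 -87.8  -1.3] 0.121
yellow [ 482.4 -104.1  -26.9] 0.014 847.9375
(array([6.439e+02, 9.200e+01, 5.000e-01]), np.float64(0.022))
```

Run:
```python
from wf import *
s=dict(np.load("w3.npz"));T=wristT(s);C=camera_model("wrist"); I=cv2.imread("pics/w3.png")[:,:,::-1].copy()
J=cv2.resize(I,None,fx=K,fy=K,interpolation=cv2.INTER_CUBIC).astype(int)
m=near(((J[:,:,1]-np.maximum(J[:,:,0],J[:,:,2])>12)).astype(np.uint8),(320,190),0)
v=[(C,T,m)]
print(m.sum()/16,fit(lambda p:hexpts(DIM["green"],*p),v,[446,-19],np.pi/3))
for y in range(-30,30,6): print(y,round(cost([445.6,-18.8,np.radians(y)],lambda p:hexpts(DIM["green"],*p),v),3),end="; ")
cv2.imwrite("pics/w3c.png",cv2.resize(I[160:225,290:360],None,fx=8,fy=8,interpolation=cv2.INTER_CUBIC)[:,:,::-1])
```

```text
1101.375 (array([445.2, -18.6,  28.5]), np.float64(0.01))
-30 0.03; -24 0.063; -18 0.094; -12 0.113; -6 0.117; 0 0.115; 6 0.109; 12 0.098; 18 0.071; 24 0.038;
```

View pics/w3c.png

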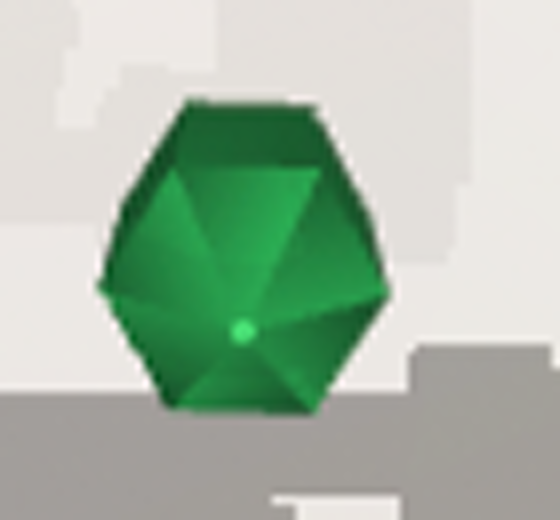

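The crop shows the yaw clearly: a flat edge faces ±y with corners left and right, and the fit gives 28.5° at (445.3, -18.6).

```bash
python3 -m inch '[[0.07,-0.22,0,0,0,-7.1,9.4],[0,0,0,0,0,-7.1,9.4],[0,0,0,0,0,-7.1,9.4],[0,0,0,0,0,-7.2,9.4],[0,0,3,0,0,0,9.4],[0,0,4,0,0,0,9.4],[0,0,4,0,0,0,9.4],[0,0,3,0,0,0,9.4],[0,0,1.5,0,0,0,9.4],[0,0,0.9,0,0,0,9.4],[0,0,0.3,0,0,0,9.4],[0,0,0,0,0,0,9.4]]' 20
python3 -m inch '[[0,0,0,0,0,0,3.2],[0,0,0,0,0,0,3],[0,0,0,0,0,0,3],[0,0,0,0,0,0,3],[0,0,0,0,0,0,3],[0,0,0,0,0,0,3],[0,0,0,0,0,0,3],[0,0,0,0,0,0,3],[0,0,0,0,0,0,3]]' 20
```

```text
time: 19.45
ee_pos: [446.0, -18.5, 121.2]
tool_rot: [0.0, 0.511, 0.86, 0.0]
ft_force: [0.5, 1.0, 0.1]
gripper_width: 94.3
finger_force: 0.0
time: 20.35
ee_pos: [445.4, -18.7, 121.0]
tool_rot: [0.0, 0.511, 0.859, 0.0]
ft_force: [1.0, 0.4, -0.4]
gripper_width: 33.7
finger_force: 20.0
```

```bash
python3 -m inch '[[0,0,-1,0,0,0,3],[0,0,-2,0,0,0,3],[0,0,-2,0,0,0,3],[0,0,-1.5,0,0,0,3],[0,0,-0.5,0,0,7.1,3],[0,0,0,0,0,7.1,3],[0,0,0,0,0,7.1,3],[0,0,0,0,0,7.2,3],[0.2,1.5,0,0,0,0,3],[0.3,2.5,0,0,0,0,3],[0.3,2.5,0,0,0,0,3],[0.3,2.5,0,0,0,0,3]]'
python3 -m inch '[[0.3,2.5,0,0,0,0,3],[0.2,2.5,0,0,0,0,3],[0.2,2.5,0,0,0,0,3],[0.2,2.5,0,0,0,0,3],[0.1,1.2,0,0,0,0,3],[0,0,0,0,0,0,3],[0,0,1,0,0,0,3],[0,0,1.5,0,0,0,3],[0,0,0.9,0,0,0,3],[0,0,0.4,0,0,0,3],[0,0,0,0,0,0,3],[0,0,0,0,0,0,3]]'
```

```text
time: 21.55
ee_pos: [535.8, -7.6, 191.0]
tool_rot: [-0.0, 0.707, 0.707, -0.0]
ft_force: [-0.1, 0.2, -1.0]
gripper_width: 33.9
finger_force: 20.0
time: 22.75
ee_pos: [647.2, 2.3, 153.2]
tool_rot: [0.0, 0.707, 0.707, 0.0]
ft_force: [0.5, -0.0, -1.5]
gripper_width: 33.9
finger_force: 20.0
```

```bash
python3 -m inch '[[0,0.06,0.25,0,0,0,3],[0,0,0.15,0,0,0,3],[0,0,0.07,0,0,0,3],[0,0,0,0,0,0,3],[0,0,0,0,0,0,3]]'
python3 -m inch '[[0,0,0.06,0,0,0,3],[0,0,0,0,0,0,3],[0,0,0,0,0,0,3]]'
python3 -m inch '[[0,0,0.05,0,0,0,3],[0,0,0,0,0,0,3],[0,0,0,0,0,0,3]]'
```

```text
time: 23.25
ee_pos: [647.9, 2.3, 148.3]
tool_rot: [0.0, 0.707, 0.707, -0.0]
ft_force: [-0.3, 0.7, -2.1]
gripper_width: 33.9
finger_force: 20.0
time: 23.55
ee_pos: [648.0, 2.3, 148.1]
tool_rot: [0.0, 0.707, 0.707, 0.0]
ft_force: [-0.1, -0.1, -0.4]
gripper_width: 33.7
finger_force: 20.0
time: 23.85
ee_pos: [648.0, 2.3, 148.0]
tool_rot: [0.0, 0.707, 0.707, 0.0]
ft_force: [-1.1, 0.3, 3.3]
gripper_width: 34.0
finger_force: 20.0
```

```bash
python3 -m inch '[[0,0,-0.05,0,0,0,3],[0,0,0,0,0,0,3.6],[0,0,0,0,0,0,4.2],[0,0,0,0,0,0,6],[0,0,0,0,0,0,7.5],[0,0,0,0,0,0,9.4],[0,0,0,0,0,0,9.4],[0,0,-1,0,0,0,9.4],[0,0,-3,0,0,0,9.4],[0,0,-4,0,0,0,9.4],[0,0,-4,0,0,0,9.4],[0,0,-1,0,0,0,9.4]]'
python3 -m inch '[[-1.2,-1.5,0,0,0,0,9.4],[-2.3,-3.5,0,0,0,0,9.4],[-2.3,-4,0,0,0,0,9.4],[-2.3,-4,0,0,0,0,9.4],[-2,-2.5,0,0,0,0,9.4],[-0.7,-1,0,0,0,0,9.4],[0,0,0,0,0,0,9.4],[0,0,0,0,0,0,9.4]]'
python3 look.py w4
python3 - <<'E'
from wf import *
s=dict(np.load("w4.npz"));T=wristT(s);C=camera_model("wrist")
I=cv2.imread("pics/w4.png")[:,:,::-1].copy()
try: run("w4",[("yellow",proj(C,[[482.6,-105.5,60]],T)[0]),("base4",proj(C,[[660,-88,30]],T)[0])])
except AssertionError as e: print(e)
v=[(C,T,near(mask(I,"green"),proj(C,[[648,2.3,70]],T)[0],0))]
print(fit(lambda p:hexpts(DIM["green"],*p,z0=30),v,[648,2],np.pi/3))
E
```

```text
time: 25.05
ee_pos: [649.4, 2.3, 285.4]
tool_rot: [0.005, 0.707, 0.707, 0.004]
ft_force: [0.1, 0.4, 0.5]
gripper_width: 94.3
finger_force: 0.0
time: 25.85
ee_pos: [483.6, -105.4, 277.7]
tool_rot: [0.0, 0.707, 0.707, 0.0]
ft_force: [0.4, -0.5, 0.1]
gripper_width: 94.3
finger_force: 0.0
[ 483.58017465 -105.35543611  277.67626158]
yellow [ 482.5 -104.3  -26.1] 0.014 805.5
base4 [660.4 -87.5   0. ] 0.043
(array([647.1,   2.1,  -4.7]), np.float64(0.046))
```

View pics/w4.png

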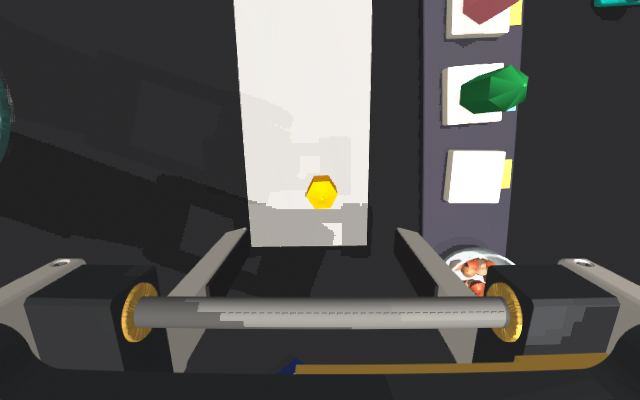

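Green stands upright on base 3, seen at (495,90). Yellow is at (321,190), fitted at (482.5, -104.5) with yaw -26°, and base 4 at (475,176).

```bash
python3 -m inch '[[0.06,-0.1,0,0,0,8.5,9.4],[0,0,0,0,0,8.5,9.4],[0,0,0,0,0,8.5,9.4],[0,0,3,0,0,0.5,9.4],[0,0,4,0,0,0,9.4],[0,0,4,0,0,0,9.4],[0,0,3,0,0,0,9.4],[0,0,1.5,0,0,0,9.4],[0,0,1,0,0,0,9.4],[0,0,0.4,0,0,0,9.4],[0,0,0,0,0,0,9.4]]' 16
python3 -m inch '[[0,0,0,0,0,0,2.8],[0,0,0,0,0,0,2.6],[0,0,0,0,0,0,2.6],[0,0,0,0,0,0,2.6],[0,0,0,0,0,0,2.6],[0,0,0,0,0,0,2.6],[0,0,0,0,0,0,2.6],[0,0,0,0,0,0,2.6],[0,0,0,0,0,0,2.6]]' 16
```

```text
time: 27.0
ee_pos: [482.5, -104.8, 108.6]
tool_rot: [-0.0, 0.848, 0.53, 0.0]
ft_force: [-0.1, 0.7, -0.9]
gripper_width: 93.8
finger_force: 0.0
time: 27.9
ee_pos: [482.0, -105.2, 108.7]
tool_rot: [0.0, 0.848, 0.53, 0.0]
ft_force: [0.1, 0.5, -0.1]
gripper_width: 29.9
finger_force: 16.0
```

```bash
python3 -m inch '[[0,0,-1,0,0,0,2.6],[0,0,-2,0,0,0,2.6],[0,0,-2,0,0,-8.5,2.6],[0,0,-1.5,0,0,-8.5,2.6],[0,0,0,0,0,-8.5,2.6],[0,0,0,0,0,-0.5,2.6],[0.2,1.5,0,0,0,0,2.6],[0.3,2.5,0,0,0,0,2.6],[0.3,2.5,0,0,0,0,2.6],[0.3,2.5,0,0,0,0,2.6],[0.2,2.5,0,0,0,0,2.6],[0.2,2.5,0,0,0,0,2.6]]'
python3 -m inch '[[0.1,2.5,0,0,0,0,2.6],[0.1,1.3,0,0,0,0,2.6],[0,0,0,0,0,0,2.6],[0,0,1,0,0,0,2.6],[0,0,1.3,0,0,0,2.6],[0,0,0.7,0,0,0,2.6],[0,0,0.3,0,0,0,2.6],[0,0,0,0,0,0,2.6],[0,0,0,0,0,0,2.6]]'
```

```text
time: 29.1
ee_pos: [622.5, -89.8, 173.0]
tool_rot: [-0.001, 0.708, 0.706, -0.001]
ft_force: [-0.1, -0.4, -1.0]
gripper_width: 30.0
finger_force: 16.0
time: 30.0
ee_pos: [659.9, -88.1, 141.0]
tool_rot: [0.0, 0.707, 0.707, 0.0]
ft_force: [0.3, 1.0, -2.0]
gripper_width: 29.9
finger_force: 16.0
```

```bash
python3 -m inch '[[0,0,0.25,0,0,0,2.6],[0,0,0.2,0,0,0,2.6],[0,0,0.07,0,0,0,2.6],[0,0,0,0,0,0,2.6],[0,0,0,0,0,0,2.6]]'
python3 -m inch '[[0,0,0.06,0,0,0,2.6],[0,0,0,0,0,0,2.6],[0,0,0,0,0,0,2.6]]'
python3 -m inch '[[0,0,0.04,0,0,0,2.6],[0,0,0,0,0,0,2.6],[0,0,0,0,0,0,2.6]]'
```

```text
time: 30.5
ee_pos: [660.0, -88.1, 135.8]
tool_rot: [0.0, 0.707, 0.707, 0.0]
ft_force: [-0.2, -0.2, 0.8]
gripper_width: 30.0
finger_force: 16.0
time: 30.8
ee_pos: [660.0, -88.1, 135.7]
tool_rot: [0.0, 0.707, 0.707, 0.0]
ft_force: [-1.8, 0.5, 5.0]
gripper_width: 30.0
finger_force: 16.0
time: 31.1
ee_pos: [660.0, -88.1, 135.7]
tool_rot: [0.0, 0.707, 0.707, 0.0]
ft_force: [-1.9, 0.1, 5.3]
gripper_width: 30.0
finger_force: 16.0
```

Contact. I release, rise and back away toward the robot, then check.

```bash
python3 -m inch '[[0,0,-0.08,0,0,0,2.6],[0,0,0,0,0,0,3.2],[0,0,0,0,0,0,3.8],[0,0,0,0,0,0,6],[0,0,0,0,0,0,7.5],[0,0,0,0,0,0,9.4],[0,0,0,0,0,0,9.4],[0,0,-1,0,0,0,9.4],[0,0,-3,0,0,0,9.4],[0,0,-4,0,0,0,9.4],[0,0,-4,0,0,0,9.4],[0,0,-1,0,0,0,9.4]]'
python3 -m inch '[[-1,-2,0,0,0,0,9.4],[-2,-4,0,0,0,0,9.4],[-2,-4,0,0,0,0,9.4],[-2,-4,0,0,0,0,9.4],[-2,-4,0,0,0,0,9.4],[-1,-3,0,0,0,0,9.4],[0,0,0,0,0,0,9.4],[0,0,0,0,0,0,9.4],[0,0,0,0,0,0,9.4]]'
python3 - <<'E'
from h import *
t=snapshot("top")[:,:,::-1]; s=snapshot("scene")[:,:,::-1]
a=cv2.resize(t[150:270,160:450],None,fx=2.7,fy=2.5,interpolation=cv2.INTER_CUBIC); b=cv2.resize(s[100:280,180:470],(a.shape[1],290),interpolation=cv2.INTER_CUBIC)
cv2.imwrite("pics/end.png",np.vstack([a,b]))
E
```

```text
time: 32.3
ee_pos: [661.5, -88.4, 273.2]
tool_rot: [0.005, 0.707, 0.707, 0.003]
ft_force: [-0.0, -0.3, 1.6]
gripper_width: 94.0
finger_force: 0.0
time: 33.2
ee_pos: [450.7, -187.8, 265.2]
tool_rot: [0.0, 0.707, 0.707, 0.0]
ft_force: [0.6, -0.7, -0.5]
gripper_width: 94.2
finger_force: 0.0
```

View pics/end.png

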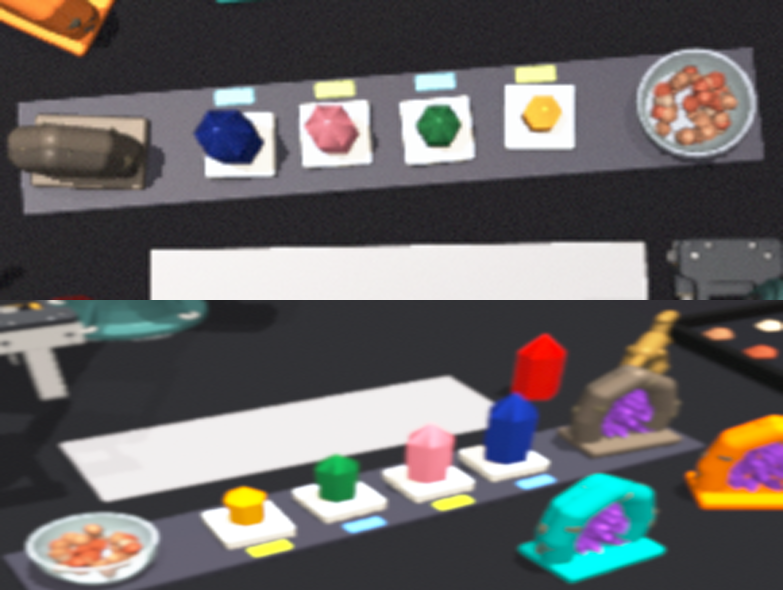

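All four stand upright and centred: blue at crop (228,137) next to the geode, then pink (331,128), green (438,126) and yellow (542,112) next to the bowl. The geode and bowl haven't moved, and the robot is clear.

```bash
python3 -c "
from station import *
print(close_job())"
```

```text
the job is handed in; nothing more can be done
None
```

The four points stand upright on their bases in height order, blue by the geode, then pink, green, and yellow by the bowl; the geode and bowl were left in place, and I handed the job in at about 33 s.

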